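# Assemble a handheld terminal on the bench jig

## Robot

A 6-joint arm with a two-finger parallel gripper is mounted at the origin on the work surface. World frame = base frame: x ahead of the robot, y to its left, z up, the work surface at z = 0. Lengths are in m, angles in degrees, forces in N, time in s.
With the tool pointing down it reaches from about 0.225 to 0.725 m from the base axis. Payload 3.1 kg.
Tool frame: the origin (TCP) lies at the very end of the fingers, on their centre line; the grasp point (between the pads) lies 19 mm behind it; z points along the fingers, y is the line along which they close (so a half turn about z gives the same grasp; the last joint's range is limited). The gripper opens to 85 mm and grips with 20 to 120 N. Pads are 22 mm wide; open, the fingers measure 114 mm over their backs; the gripper's body (76 mm by 85 mm) begins 54 mm behind the grasp point. The pads swing forward as they close: fully open they stand 13 mm farther back than shut.
Start: joints at [63.209, 2.75, 5.684, 92.934, 0, 82.678], TCP at [0.175, 0.495, 0.198] pointing down, gripper open.
Joint ranges: [-166.93, 166.93], [-56.73, 111.36], [-69.38, 81.34], [-121.58, 131.49], [-85.45, 84.26], [-180, 180]. Speed limits (degrees/s): [159.86, 159.86, 180, 180, 180, 180].

## Interface

Orientations are given as [roll, pitch, yaw] about the fixed x, y, z axes, in that order (R = Rz(yaw) Ry(pitch) Rx(roll)).
In Python, from rig import env gives the robot as it stands.
- The arm moves only by the tool carry_out, never from a script. Its argument "plan" is one flat list of numbers, 6 for each row, row after row: the shift along the world's x, y, z in cm, then the turn, a rotation vector about the world's x, y, z in rad. In form: [x, y, z, wx, wy, wz, x, y, z, wx, wy, wz, ...]. A call has exactly 8 rows; each row shifts and turns the commanded pose from where the row before left it; what a row does not reach is not made up. A row lasts 1/8 s, in which the tool goes at most 62.5 mm and 10.7 degrees, less where a joint would pass 70% of its speed; a pose out of reach is approached as far as the arm can. A call is refused whole if a number of a shift passes 6.25 or a number of a turn 0.188, either way. A call with a gripper value outside its range is refused whole. "jaw" is the finger opening in cm, from 0 to 8.54, set as the call begins (left out, the last holds). The fingers move at their own pace and stop on an object; the grip force is fixed at half the most. Time passes only in rows, so rows that do not move let the fingers close, or fill a call up. It gives the time, the measured TCP pose, the force, the opening and the grip force at its end, in the units of the state.
- env.get_obs(): the state, without advancing time (a new reading comes with each control period).
- env.capture(name): name is "scene" or "top"; returns a dict with "frame" (384x512x3 uint8, blue, green, red), "vertical_fov" (degrees; the focal length in pixels is half the picture's height over the tangent of half this angle, whatever the lens; pixels are square), "cx", "cy" (the principal point, pixels), "view" (4x4, takes a point from world to camera coordinates). Camera axes: x right, y down, z forward; pixel columns grow to the right and rows downward; lengths in m; the calibration is good to about 2 mm. A picture is of the moment at which its call begins. There is no depth.
- env.job_done(): hands the job in; it is judged then, once.
The state is a dict: "time": time; "joint_pos": joint angles; "joint_velocities": joint speeds; "tau": joint torques, N m; "tcp_pos": TCP position; "tool_rot": TCP orientation; "ft_force": force on the tool from outside, world axes, zero at the start; "wrist_torque": the same for the moment, N m; "width": finger opening in m; "gripper_force": force on a finger pad.
Only numpy, scipy, OpenCV 4.12 (cv2) and the standard library are available. Lean on these libraries where they do the work, as an engineer would, in place of code of your own. Each camera call takes 0.05 s, during which the arm holds its last target. There are 200 camera calls.

## Task

Put the rugged handheld terminal together on the assembly jig, in this order: lay the rear shell flat on the jig between its stops, open side up, then seat the battery flat in the shell's long bay, then the square circuit module flat in the short bay, and last set the screen cover on top, screen up, level and edge to edge with the shell. Leave the tape roll, the screw jar and the screwdriver where they are.

Things in the scene. Friction and masses are not known exactly. Their poses are not given: they have to be found in the camera images.
- jig: Fixed jig: aluminium plate 184 x 94 x 8 mm with a steel pad 150 x 40 mm, its flat top 18 mm above the bench. Dark stops reach 26 mm: one at each short end (inner faces x = +-82 mm), two along each long side (inner faces y = +-37 mm, at |x| 43 to 73 mm); the middle of the long sides is open for fingers. Origin: centre of underside; x along its length, y across, z up.
- shell: Rear shell, loose, open side up: black tray (grey bay floors) 150 x 62 x 15 mm, floor 8, walls 6 mm thick, 90 g. Origin: centre of underside; x lengthwise, z up. A rib at x = 15 to 19 mm, 5 mm high, parts two bays 50 mm wide: long bay (84 mm, centre x = -27 mm, brass contact on its floor), short bay (50 mm, centre x = +44 mm, square steel patch). Goes on the jig either way round.
- battery: Battery, loose: grey block 74 x 40 x 16 mm, white label on top, 85 g. Origin: centre of underside; x along its 74 mm length, z up. In its bay it has 5 mm of play all round and stands 9 mm above the shell's rim; either way round. Grip it across its 40 mm width, high up, so that the fingers stay above the shell's walls.
- module: Circuit module, loose: square dark block 40 x 40 x 16 mm, steel shield and brass strip on top, 45 g. Origin: centre of underside; x, y along its sides, z up. In its bay it has 5 mm of play all round and stands 9 mm above the shell's rim; any quarter turn fits. Grip it high up, by the two sides that will face the shell's long walls.
- cover: Screen cover, loose, screen up: grey lid 150 x 62 x 15 mm, black glass on top, hollow below (plate 7 mm, skirt 8 mm deep, 3 mm thick), 110 g. Origin: centre of its lower edge plane; x lengthwise, z up. Its plate rests on battery and module, skirt around them: its origin is then 16 mm above the shell's origin, 1 mm above the shell's rim. Either way round.
- tape: Bystander: roll of white tape lying flat, 68 mm across, hole 50 mm, 20 mm high, 60 g. Origin: centre of the underside.
- jar: Bystander: clear round jar with black lid, 52 mm across, 55 mm high, 150 g. Origin: centre of the underside.
- driver: Bystander: screwdriver 160 mm long with blue handle, lying on the bench beyond the other things. Origin: under its middle; x points to its tip.

How it is judged (in metres and radians):
On the way, in this order (a step that is already met when the one before it is completed fails the run):
1. the rear shell lies flat on the jig's pad between the stops (horizontal distance between shell and jig below 0.012 m and z of shell in the frame of jig between 0.015 and 0.021 m and angle between shell's own z axis and vertical below 0.06 rad and angle between the x axis of shell and the x axis of jig, either way round below 0.15 rad), for 0.2 s.
2. the battery lies flat on the floor of the shell's long bay, the shell still on the jig (all of step 1 and x of battery in the frame of shell between -0.037 and -0.017 m and y of battery in the frame of shell between -0.01 and 0.01 m and z of battery in the frame of shell between 0.0055 and 0.0105 m and angle between battery's own z axis and vertical below 0.07 rad), for 0.2 s.
3. the circuit module lies flat on the floor of the short bay (all of step 2 and x of module in the frame of shell between 0.034 and 0.054 m and y of module in the frame of shell between -0.01 and 0.01 m and z of module in the frame of shell between 0.0055 and 0.0105 m and angle between module's own z axis and vertical below 0.07 rad), for 0.2 s.
4. the screen cover lies level on battery and module, in line with the shell (all of step 3 and x of cover in the frame of shell between -0.009 and 0.009 m and y of cover in the frame of shell between -0.009 and 0.009 m and z of cover in the frame of shell between 0.0135 and 0.0185 m and angle between cover's own z axis and vertical below 0.05 rad and angle between the x axis of cover and the x axis of shell, either way round below 0.12 rad), for 0.2 s.
At the end, for the whole second after the job is handed in: Shell on the jig pad (12 mm, 0.15 rad; height 3 mm), battery and module on the floors of the long and short bays (10 mm each way, height 2.5 mm), cover on both in line with the shell (9 mm each way, 0.12 rad, height 2.5 mm); all level within 0.05 to 0.07 rad and at rest (all of step 4 and linear speed of each of shell, battery, module, cover below 0.02 m/s and angular speed of each of shell, battery, module, cover below 0.2 rad/s); the robot touches nothing.
It fails at once if the tape roll, the jar or the screwdriver is moved by more than 30 mm (distance of any of tape, jar, driver from where it was at the start of the episode above 0.03 m).
It also fails if it takes over 106 s, if anything falls off the work surface, if the arm or the gripper's body presses on something with over 40 N, if the wrist force passes 120 N, or if a joint passes its speed limit or range.

## Working session

There is one attempt and no reset: what is moved stays moved. The work goes in short steps, Python scripts to look and compute and a tool call to move; the robot and the scene stay as the last step left them, time stands still between calls to the robot, and variables do not carry over. Pictures are saved under pics/ and viewed, at most 14 in all, crops included, and the job is handed in when it is done.

Besides the shell and the picture viewer there is one more tool, called after "Request:" as a command line: name --argument value ..., lists and objects as JSON in quotes. carry_out: Moves the arm, as the interface text tells. Its arguments: {"type":"object","properties":{"plan":{"type":"array","items":{"type":"number"}},"jaw":{"type":"number"}},"required":["plan"]}

```bash
mkdir -p pics; ls
cat > h.py <<'E'
import numpy as np,cv2
from rig import env
def snap(n,f):
    c=env.capture(n); cv2.imwrite(f'pics/{f}.png',c['frame']); np.savez(f'pics/{f}.npz',**{k:np.array(v) for k,v in c.items()}); return c
def world(f,uv,z):
    c=np.load(f'pics/{f}.npz'); h=c['frame'].shape[0]; F=h/2/np.tan(np.radians(float(c['vertical_fov']))/2)
    V=c['view']; R=V[:3,:3]; t=V[:3,3]; o=-R.T@t; out=[]
    for u,v in uv:
        d=R.T@np.array([(u-float(c['cx']))/F,(v-float(c['cy']))/F,1]); out.append((o+d*(z-o[2])/d[2])[:2])
    return np.array(out)
E
python3 - <<'E'
from h import *
print(env.get_obs())
for n in('top','scene'):
    c=snap(n,n+'0'); print({k:v for k,v in c.items() if k!='frame'})
E
```

```text
pics
{'time': 0.0, 'joint_pos': array([ 6.32084034e+01,  2.79383662e+00,  5.58880236e+00,  9.29331032e+01,
       -1.92519657e-03,  8.26760572e+01]), 'joint_velocities': array([ 0.06317932, -0.02667258, -0.03562374, -0.07799789, -0.01457511,
        0.01251369]), 'tau': array([-1.39872594e-03, -3.38787210e+01,  3.20013177e+01,  2.03995215e-02,
       -1.89466618e-04,  9.34445268e-07]), 'tcp_pos': array([0.17468463, 0.49433729, 0.1969841 ]), 'tool_rot': array([-1.79862744e+02, -1.57001327e-02,  1.60532330e+02]), 'ft_force': array([ 0.1125165 , -0.39359231,  0.33868026]), 'wrist_torque': array([-0.01938354, -0.01358318, -0.0523063 ]), 'gripper_force': 0.0, 'width': 0.08534630178542561}
{'vertical_fov': 48.30785401981104, 'cx': 254.33683267826999, 'cy': 198.68904714859337, 'view': array([[-0.01201343, -0.99975645,  0.01851247,  0.03454868],
       [-0.9949544 ,  0.0101074 , -0.09981772,  0.61687999],
       [ 0.0996063 , -0.01961822, -0.99483351,  0.95696869],
       [ 0.        ,  0.        ,  0.        ,  1.        ]])}
{'vertical_fov': 54.87447905965103, 'cx': 255.46473895434482, 'cy': 187.9142326548046, 'view': array([[-0.25469806,  0.96698416, -0.00839888,  0.12283582],
       [ 0.77685351,  0.19943111, -0.59726531, -0.48836737],
       [-0.5758711 , -0.15864702, -0.80199975,  1.386487  ],
       [ 0.        ,  0.        ,  0.        ,  1.        ]])}
```

View pics/top0.png

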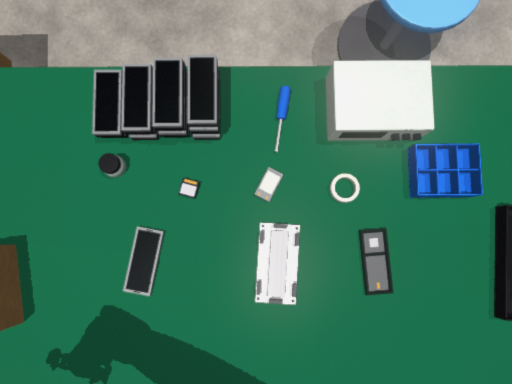

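View pics/scene0.png

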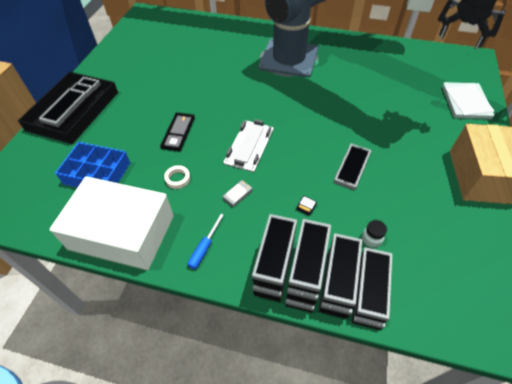

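The top view shows the jig at (278,263), shell at (376,261) with its short bay up in the image, battery at (269,184), module at (190,188), cover at (143,261), tape at (345,188), jar at (112,165) and driver at (283,115). I'll fit box silhouettes to get poses.

```bash
cat >> h.py <<'E'
from scipy.optimize import minimize
S=8
def proj(f,P):
    c=np.load(f'pics/{f}.npz'); F=c['frame'].shape[0]/2/np.tan(np.radians(float(c['vertical_fov']))/2)
    p=P@c['view'][:3,:3].T+c['view'][:3,3]; return p[:,:2]/p[:,2:]*F+[float(c['cx']),float(c['cy'])]
def box(L,W,H,x,y,a,z0=0):
    B=np.array([[i*L/2,j*W/2,k*H+z0] for i in(-1,1) for j in(-1,1) for k in(0,1)]); r=np.radians(a); R=np.array([[np.cos(r),-np.sin(r),0],[np.sin(r),np.cos(r),0],[0,0,1]])
    return B@R.T+[x,y,0]
def fit(f,px,dim,z0=0,r=45,sat=None,yaws=range(0,180,15)):
    im=np.load(f'pics/{f}.npz')['frame']; u,v=px; x0,y0=max(u-r,0),max(v-r,0); cr=im[y0:v+r,x0:u+r].astype(np.float32)
    cr=cv2.resize(cr,None,fx=S,fy=S,interpolation=cv2.INTER_CUBIC); b,g,rr=cv2.split(cr)
    m=((g-np.maximum(b,rr)*1.0)<0.35*g).astype(np.uint8)
    m=cv2.morphologyEx(m,cv2.MORPH_CLOSE,np.ones((25,25)))
    n,l,s,_=cv2.connectedComponentsWithStats(m); k=l[S*(v-y0),S*(u-x0)]; m=(l==k).astype(np.uint8)
    c,_=cv2.findContours(m,cv2.RETR_EXTERNAL,cv2.CHAIN_APPROX_NONE); m=cv2.drawContours(np.zeros_like(m),c,-1,1,-1)
    w=world(f,[px],z0+dim[2]/2)[0]
    def cost(p):
        q=(proj(f,box(*dim,p[0]/100,p[1]/100,p[2]*10,z0))-[x0,y0]+.5)*S
        t=cv2.fillConvexPoly(np.zeros_like(m),cv2.convexHull(q.astype(np.float32)).round().astype(np.int32),1)
        return 1-(t&m).sum()/(t|m).sum()
    best=min((minimize(cost,[w[0]*100,w[1]*100,a/10],method='Nelder-Mead',options=dict(initial_simplex=np.array([[0,0,0],[1,0,0],[0,1,0],[0,0,1.]])+[w[0]*100,w[1]*100,a/10])) for a in yaws),key=lambda o:o.fun)
    return np.round([best.x[0]*10,best.x[1]*10,best.x[2]*10%180,best.fun],3),m*255,cr
E
python3 - <<'E'
from h import *
tiles=[]
for n,px,d,z in [('jig',(278,263),(.184,.094,.008),0),('shell',(376,261),(.15,.062,.015),0),('battery',(269,184),(.074,.04,.016),0),('module',(190,188),(.04,.04,.016),0),('cover',(143,261),(.15,.062,.015),0)]:
    r,m,c=fit('top0',px,d,z); print(n,r)
    tiles.append(cv2.resize(np.hstack([c.clip(0,255).astype(np.uint8),cv2.merge([m]*3)]),(400,200)))
tiles.append(tiles[0]*0)
cv2.imwrite('pics/t0.png',np.vstack([np.hstack(tiles[i:i+2]) for i in(0,2,4)]))
E
```

```text
jig [416.506 -15.649  89.976   0.591]
shell [ 457.114 -317.901  176.946    0.767]
battery [685.197  -3.468 101.24    0.93 ]
module [590.097 260.999   6.129   0.959]
cover [454.844 355.73    0.678   0.76 ]
```

View pics/t0.png

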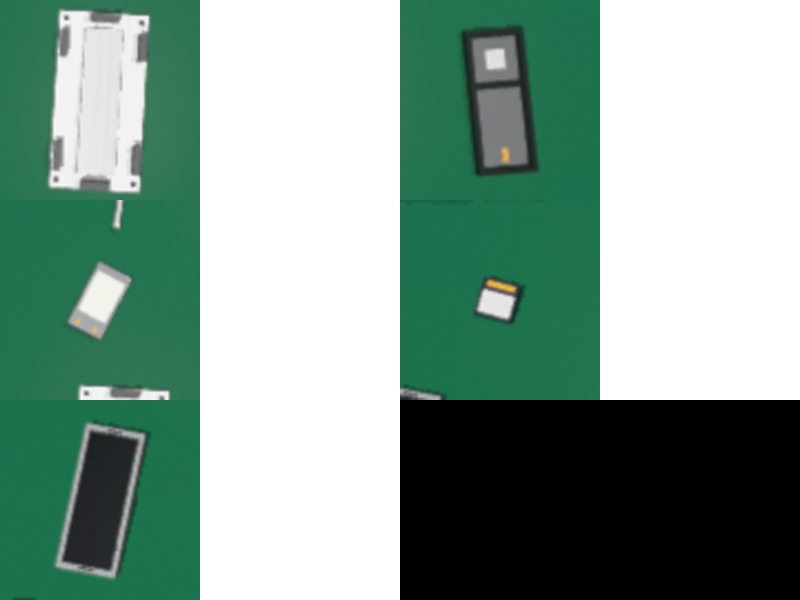

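The crop shows clear outlines, but the mask test was too loose (the bench's blue is high). I'll use green minus red instead.

```bash
sed -i 's/np.maximum(b,rr)\*1.0/rr/' h.py
python3 - <<'E'
from h import *
tiles=[]
for n,px,d,z in [('jig',(278,263),(.184,.094,.008),0),('shell',(376,261),(.15,.062,.015),0),('battery',(269,184),(.074,.04,.016),0),('module',(190,188),(.04,.04,.016),0),('cover',(143,261),(.15,.062,.015),0)]:
    r,m,c=fit('top0',px,d,z); print(n,r)
    q=(proj('top0',box(*d,r[0]/1e3,r[1]/1e3,r[2],z))-[px[0]-45,px[1]-45]+.5)*S
    c=c.clip(0,255).astype(np.uint8); cv2.polylines(c,[cv2.convexHull(q.astype(np.float32)).astype(np.int32)],1,(0,0,255),2)
    tiles.append(cv2.resize(np.hstack([c,cv2.merge([m]*3)]),(400,200)))
tiles.append(tiles[0]*0)
cv2.imwrite('pics/t1.png',np.vstack([np.hstack(tiles[i:i+2]) for i in(0,2,4)]))
E
```

```text
jig [ 4.68679e+02 -2.38530e+01  1.76173e+02  4.20000e-02]
shell [ 4.70576e+02 -2.54872e+02  4.96600e+00  8.80000e-02]
battery [ 6.54100e+02 -6.36700e+00  1.52082e+02  4.00000e-02]
module [6.47879e+02 1.82402e+02 7.31170e+01 7.70000e-02]
cover [4.78727e+02 2.86255e+02 1.68433e+02 1.70000e-02]
```

View pics/t1.png

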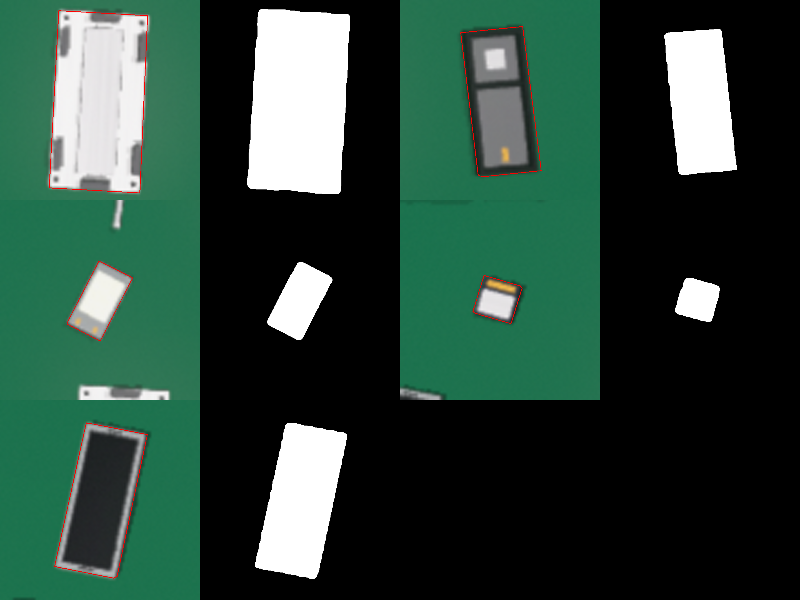

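The red fits sit on all five outlines, so the poses are usable. Shell: (470.6, -254.9) mm, yaw 5°, short bay towards +x. Jig: (468.7, -23.9), yaw about -3.5°. First I move above the shell.

Request:
carry_out --plan '[1.85,-4.68,0,0,0,0.0267,1.85,-4.68,0,0,0,0.0267,1.85,-4.68,0,0,0,0.0267,1.85,-4.68,0,0,0,0.0267,1.85,-4.68,0,0,0,0.0267,1.85,-4.68,0,0,0,0.0267,1.85,-4.68,0,0,0,0.0267,1.85,-4.68,0,0,0,0.0267]' --jaw 8.54

```text
time: 1.1
tcp_pos: [0.3231, 0.119, 0.1978]
tool_rot: [180.0, 0.0, 172.8]
ft_force: [1.3, -0.1, 0.9]
width: 0.0852
gripper_force: 0.0
```

Request:
carry_out --plan '[1.85,-4.68,-1,0,0,0.0267,1.85,-4.68,-1,0,0,0.0267,1.85,-4.68,-1,0,0,0.0267,1.85,-4.68,-2,0,0,0.0267,1.85,-4.68,-2,0,0,0.0267,1.85,-4.68,-2,0,0,0.0267,1.85,-4.68,-2,0,0,0.0267,1.85,-4.68,-1,0,0,0.0267]'

```text
time: 2.1
tcp_pos: [0.4703, -0.2547, 0.076]
tool_rot: [179.9, -0.1, -175.0]
ft_force: [0.3, 0.5, 0.5]
width: 0.0853
gripper_force: 0.0
```

Request:
carry_out --plan '[0,0,-1.5,0,0,0,0,0,-1.5,0,0,0,0,0,-1.5,0,0,0,0,0,-1,0,0,0,0,0,-1,0,0,0,0,0,-0.7,0,0,0,0,0,-0.3,0,0,0,0,0,0,0,0,0]'

```text
time: 3.1
tcp_pos: [0.471, -0.2538, 0.0032]
tool_rot: [180.0, 0.0, -175.0]
ft_force: [0.2, -0.1, 0.1]
width: 0.0852
gripper_force: 0.0
```

Request:
carry_out --plan '[0,0,0,0,0,0,0,0,0,0,0,0,0,0,0,0,0,0,0,0,0,0,0,0,0,0,0,0,0,0,0,0,0,0,0,0,0,0,0,0,0,0,0,0,0,0,0,0]' --jaw 5.5

```text
time: 4.1
tcp_pos: [0.471, -0.2538, 0.0032]
tool_rot: [180.0, -0.0, -175.0]
ft_force: [0.2, 0.0, -0.0]
width: 0.0549
gripper_force: 0.0
```

Run:
```python
from h import *
c=snap('scene','s1')['frame']; t=snap('top','t1b')['frame']
cv2.imwrite('pics/s1c.png',np.hstack([cv2.resize(c[70:190,120:240],(400,400),interpolation=2),cv2.resize(t[200:320,316:436],(400,400),interpolation=2)]))
```

```text
(no output)
```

View pics/s1c.png

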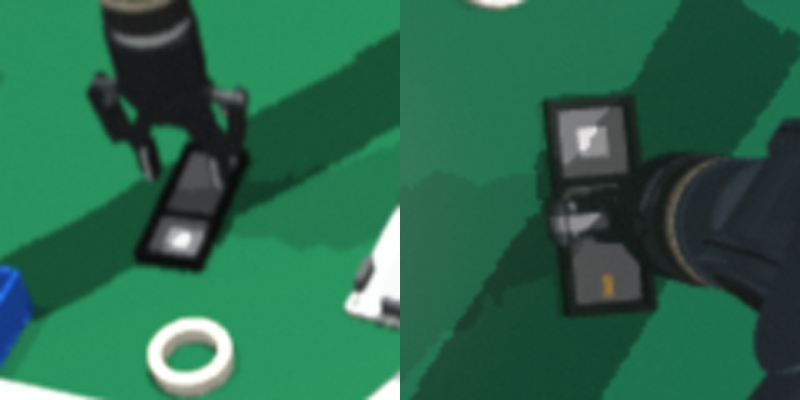

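The fingers closed to 55 mm just above the shell's rim without touching it. The tips ride high when the jaw is wide, so I open and go lower.

Request:
carry_out --plan '[0,0,0,0,0,0,0,0,0,0,0,0,0,0,0,0,0,0,0,0,0,0,0,0,0,0,-0.2,0,0,0,0,0,-0.2,0,0,0,0,0,-0.2,0,0,0,0,0,-0.2,0,0,0]' --jaw 8.54

```text
time: 5.2
tcp_pos: [0.4709, -0.2538, -0.005]
tool_rot: [180.0, -0.0, -175.0]
ft_force: [0.2, -0.2, -0.2]
width: 0.0853
gripper_force: 0.0
```

Request:
carry_out --plan '[0,0,0,0,0,0,0,0,0,0,0,0,0,0,0,0,0,0,0,0,0,0,0,0,0,0,0,0,0,0,0,0,0,0,0,0,0,0,0,0,0,0,0,0,0,0,0,0]' --jaw 5.5

```text
time: 6.2
tcp_pos: [0.471, -0.2538, -0.0048]
tool_rot: [180.0, -0.0, -175.0]
ft_force: [0.0, 0.3, 0.1]
width: 0.0548
gripper_force: 0.0
```

Run:
```python
from h import *
print(env.get_obs())
c=snap('scene','s2')['frame']; t=snap('top','t2')['frame']
cv2.imwrite('pics/s2c.png',np.hstack([cv2.resize(c[100:160,140:200],(500,500),interpolation=2),cv2.resize(t[230:290,346:406],(300,500),interpolation=2)]))
print(np.abs(t.astype(int)-np.load('pics/top0.npz')['frame']).shape)
```

```text
{'time': 6.2, 'joint_pos': array([-3.55033264e+01,  7.37573969e+00, -1.27191544e+01,  6.99073791e+01,
        1.09469837e-03, -4.05125412e+01]), 'joint_velocities': array([ 0.03813359, -0.08505956,  0.02035153,  0.04474065,  0.00112948,
        0.0183248 ]), 'tau': array([ 7.03557416e-04, -3.56078553e+01,  3.06703234e+01,  9.51237853e-04,
       -7.50588583e-05,  2.99492808e-05]), 'tcp_pos': array([ 0.47098677, -0.2538062 , -0.00481667]), 'tool_rot': array([ 1.79997691e+02, -1.01712574e-03, -1.74990785e+02]), 'ft_force': array([0.01160062, 0.26847042, 0.08633927]), 'wrist_torque': array([0.01669259, 0.03247983, 0.01452029]), 'gripper_force': 0.0, 'width': 0.05484123505444637}
(384, 512, 3)
```

View pics/s2c.png

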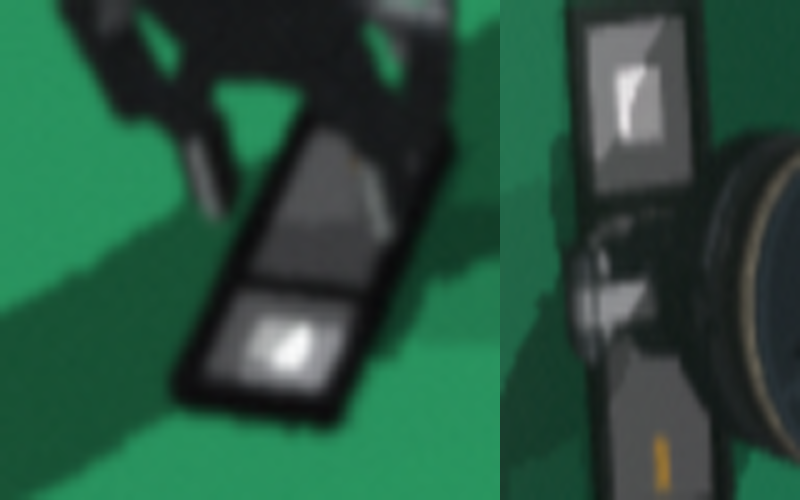

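Run:
```python
from h import *
print(fit('scene0',(180,130),(.15,.062,.015),0)[0],fit('scene0',(249,143),(.184,.094,.008))[0],fit('scene0',(353,166),(.15,.062,.015))[0])
d=np.array([np.cos(np.radians(95)),np.sin(np.radians(95))])
for z in(0,.008,.015,.025):
    P=np.array([[*(np.array([.471,-.2538])+s*.0274*d),z] for s in(-1,1)]); print(z,proj('s2',P).round(1).tolist())
for z in (.005,.015,.025): print(z,world('s2',[(165.8,125.8),(186.2,128.6)],z).round(4).tolist())
```

```text
[ 4.65675e+02 -2.54779e+02  7.09600e+00  1.79000e-01] [ 4.68738e+02 -2.34620e+01  1.75192e+02  6.10000e-02] [4.77448e+02 2.86251e+02 1.68145e+02 2.80000e-02]
0 [[169.4, 131.5], [186.3, 133.5]]
0.008 [[168.9, 129.7], [185.9, 131.7]]
0.015 [[168.5, 128.0], [185.5, 130.1]]
0.025 [[167.8, 125.7], [185.0, 127.7]]
0.005 [[0.457, -0.2992], [0.4529, -0.2321]]
0.015 [[0.4662, -0.2931], [0.4622, -0.2268]]
0.025 [[0.4755, -0.287], [0.4714, -0.2215]]
```

The fingertips look to be about 20 mm up although the TCP reads -5 mm. I'll open and descend in small steps, watching the force.

Request:
carry_out --plan '[0,0,0,0,0,0,0,0,0,0,0,0,0,0,0,0,0,0,0,0,0,0,0,0,0,0,-0.2,0,0,0,0,0,-0.2,0,0,0,0,0,-0.1,0,0,0,0,0,0,0,0,0]' --jaw 8.54

```text
time: 7.3
tcp_pos: [0.4708, -0.2537, -0.01]
tool_rot: [180.0, -0.0, -175.0]
ft_force: [-1.0, -0.1, -0.9]
width: 0.0858
gripper_force: 0.0
```

Request:
carry_out --plan '[0,0,0,0,0,0,0,0,0,0,0,0,0,0,0,0,0,0,0,0,0,0,0,0,0,0,0,0,0,0,0,0,0,0,0,0,0,0,0,0,0,0,0,0,0,0,0,0]' --jaw 5.5

```text
time: 8.3
tcp_pos: [0.471, -0.2538, -0.0098]
tool_rot: [180.0, -0.0, -175.0]
ft_force: [0.2, -0.1, -0.4]
width: 0.055
gripper_force: 0.0
```

Run:
```python
from h import *
c=snap('scene','s3')['frame']; k=10
x0,y0=150,100; im=cv2.resize(c[y0:y0+55,x0:x0+70],None,fx=k,fy=k,interpolation=cv2.INTER_CUBIC)
im=np.clip(im.astype(int)*1.8,0,255).astype(np.uint8)
def pt(P): return [tuple(int(v) for v in (q-[x0,y0]+.5)*k) for q in proj('s3',np.array(P))]
b=box(.15,.062,.015,.4706,-.2549,5)
for q in pt(b): cv2.circle(im,q,4,(0,0,255),1)
d=np.array([np.cos(np.radians(95)),np.sin(np.radians(95))])
for s in(-1,1):
    for z,col in((0.,(255,0,0)),(.01,(0,255,255)),(.02,(255,0,255)),(.03,(255,255,255))):
        cv2.circle(im,pt([[*(np.array([.471,-.2538])+s*.0274*d),z]])[0],4,col,-1)
cv2.imwrite('pics/s3c.png',im)
```

```text
(no output)
```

View pics/s3c.png

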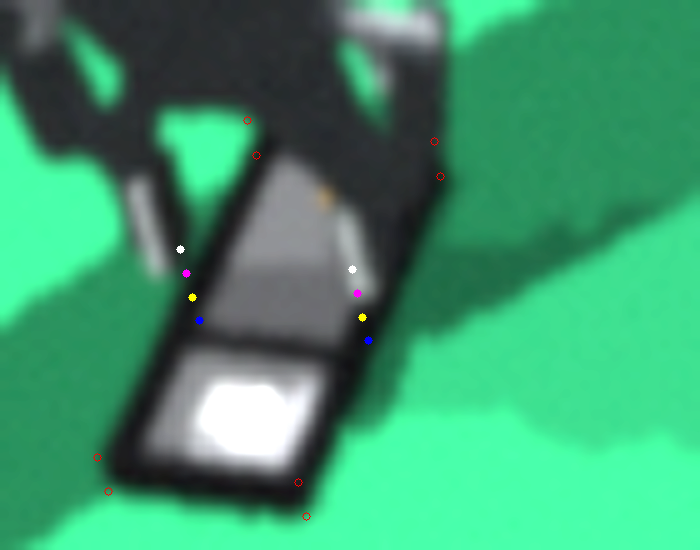

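The grey finger strips end near (160,275) and (370,295), which means the tips are about 18 mm above the bench, still over the rim. So the effective tip sits about 28 mm behind the TCP at this opening. I go lower.

Request:
carry_out --plan '[0,0,0,0,0,0,0,0,0,0,0,0,0,0,0,0,0,0,0,0,0,0,0,0,0,0,-0.2,0,0,0,0,0,-0.2,0,0,0,0,0,-0.2,0,0,0,0,0,0,0,0,0]' --jaw 8.54

```text
time: 9.35
tcp_pos: [0.4707, -0.2536, -0.0161]
tool_rot: [180.0, -0.0, -175.0]
ft_force: [0.8, 0.0, -0.7]
width: 0.0853
gripper_force: 0.0
```

Request:
carry_out --plan '[0,0,0,0,0,0,0,0,0,0,0,0,0,0,0,0,0,0,0,0,0,0,0,0,0,0,0,0,0,0,0,0,0,0,0,0,0,0,0,0,0,0,0,0,0,0,0,0]' --jaw 5.5

```text
time: 10.35
tcp_pos: [0.471, -0.2538, -0.0158]
tool_rot: [180.0, -0.0, -175.0]
ft_force: [-0.9, 0.3, -1.0]
width: 0.055
gripper_force: 0.0
```

Request:
carry_out --plan '[0,0,0,0,0,0,0,0,0,0,0,0,0,0,0,0,0,0,0,0,0,0,0,0,0,0,-0.2,0,0,0,0,0,-0.2,0,0,0,0,0,-0.1,0,0,0,0,0,0,0,0,0]' --jaw 8.54

```text
time: 11.35
tcp_pos: [0.4708, -0.2537, -0.021]
tool_rot: [180.0, -0.0, -175.0]
ft_force: [-0.1, -0.2, 0.7]
width: 0.0851
gripper_force: 0.0
```

Request:
carry_out --plan '[0,0,0,0,0,0,0,0,0,0,0,0,0,0,0,0,0,0,0,0,0,0,0,0,0,0,0,0,0,0,0,0,0,0,0,0,0,0,0,0,0,0,0,0,0,0,0,0]' --jaw 5.5

```text
time: 12.35
tcp_pos: [0.471, -0.2538, -0.0208]
tool_rot: [180.0, -0.0, -175.0]
ft_force: [0.7, 0.7, -0.6]
width: 0.0548
gripper_force: 0.0
```

Run:
```python
from h import *
c=snap('scene','s4')['frame']; t=snap('top','t4')['frame']; k=8
x0,y0=155,95; im=cv2.resize(c[y0:y0+60,x0:x0+50],None,fx=k,fy=k,interpolation=cv2.INTER_CUBIC)
old=np.load('pics/s3.npz')['frame']; im2=cv2.resize(old[y0:y0+60,x0:x0+50],None,fx=k,fy=k,interpolation=cv2.INTER_CUBIC)
im=np.hstack([im2,im]);im=np.clip(im.astype(int)*1.8,0,255).astype(np.uint8)
cv2.imwrite('pics/s4c.png',im)
```

```text
(no output)
```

View pics/s4c.png

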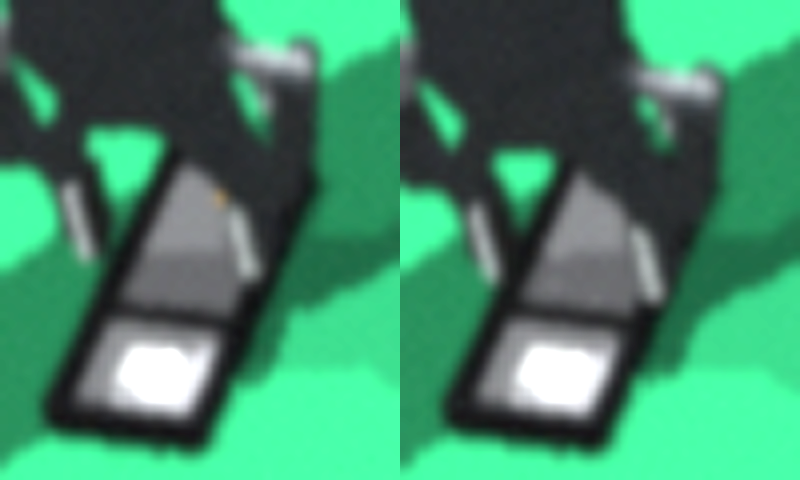

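The shell hasn't moved. Allowing for the finger's front face being 11 mm nearer the camera, the tips are just above the rim. I continue down another 10 mm.

Request:
carry_out --plan '[0,0,0,0,0,0,0,0,0,0,0,0,0,0,0,0,0,0,0,0,-0.2,0,0,0,0,0,-0.2,0,0,0,0,0,-0.2,0,0,0,0,0,-0.2,0,0,0,0,0,0,0,0,0]' --jaw 8.54

```text
time: 13.45
tcp_pos: [0.4708, -0.2537, -0.0291]
tool_rot: [180.0, -0.0, -175.0]
ft_force: [1.1, 0.8, -0.8]
width: 0.0855
gripper_force: 0.0
```

Request:
carry_out --plan '[0,0,0,0,0,0,0,0,0,0,0,0,0,0,0,0,0,0,0,0,0,0,0,0,0,0,0,0,0,0,0,0,0,0,0,0,0,0,0,0,0,0,0,0,0,0,0,0]' --jaw 5.5

```text
time: 14.45
tcp_pos: [0.4717, -0.2543, -0.028]
tool_rot: [-179.9, 0.1, -175.0]
ft_force: [-0.0, 0.2, 5.6]
width: 0.0596
gripper_force: 65.1
```

Gripped, at 65 N. Lifting to check that it holds.

Request:
carry_out --plan '[0,0,0.3,0,0,0,0,0,0.5,0,0,0,0,0,1,0,0,0,0,0,1.2,0,0,0,0,0,1.5,0,0,0,0,0,1.5,0,0,0,0,0,1,0,0,0,0,0,0,0,0,0]'

```text
time: 15.45
tcp_pos: [0.4719, -0.2545, 0.0427]
tool_rot: [-179.9, 0.1, -175.0]
ft_force: [-0.7, 0.1, -1.1]
width: 0.06
gripper_force: 64.5
```

Run:
```python
from h import *
print(env.get_obs())
c=snap('scene','s5')['frame']; t=snap('top','t5')['frame']
cv2.imwrite('pics/s5c.png',np.hstack([cv2.resize(c[80:180,120:220],(400,400),interpolation=2),cv2.resize(t[210:310,326:426],(400,400),interpolation=2)]))
```

```text
{'time': 15.45, 'joint_pos': array([-3.55051192e+01,  5.54866069e+00, -9.12088649e+00,  7.51740377e+01,
       -4.92457543e-04, -4.05143716e+01]), 'joint_velocities': array([ 0.06905514,  0.75986133, -1.72727072, -0.53562525,  0.02377421,
        0.08779854]), 'tau': array([ 2.48020602e-02, -3.59568071e+01,  3.21042717e+01,  8.95399880e-02,
        1.45605063e-04, -6.86261458e-06]), 'tcp_pos': array([ 0.47193867, -0.25451758,  0.04273606]), 'tool_rot': array([-1.79898012e+02,  1.18593528e-01, -1.74990643e+02]), 'ft_force': array([-0.74033606,  0.0548137 , -1.05572311]), 'wrist_torque': array([-0.04942307,  0.00353893, -0.01888601]), 'gripper_force': 64.54601168632507, 'width': 0.06003114196055921}
```

View pics/s5c.png

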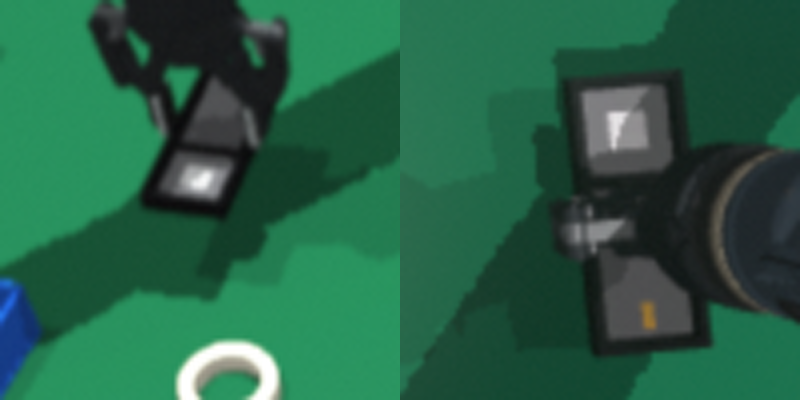

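The picture shows the shell held level about 70 mm up, short bay still towards +x. Its underside sits at TCP z + 28 mm, so the jig height is TCP ≈ -10 mm. Moving over the jig.

Request:
carry_out --plan '[0,1.5,0,0,0,-0.0196,-0.1,3,0,0,0,-0.0196,0,3.6,0,0,0,-0.0196,-0.1,3.6,0,0,0,-0.0196,0,3.6,0,0,0,-0.0196,0,3.4,0,0,0,-0.0196,0,3,0,0,0,-0.0196,0,1.4,0,0,0,-0.0196]'

```text
time: 16.55
tcp_pos: [0.4679, -0.0211, 0.0402]
tool_rot: [180.0, -0.1, 176.1]
ft_force: [0.7, 0.6, -1.0]
width: 0.0594
gripper_force: 64.6
```

Request:
carry_out --plan '[0,0,0,0,0,0,0,0,-0.5,0,0,0,0,0,-0.7,0,0,0,0,0,-0.8,0,0,0,0,0,-0.6,0,0,0,0,0,-0.4,0,0,0,0,0,0,0,0,0,0,0,0,0,0,0]'

```text
time: 17.55
tcp_pos: [0.4692, -0.0229, 0.0115]
tool_rot: [-180.0, 0.0, 176.0]
ft_force: [0.8, -0.0, -0.9]
width: 0.0597
gripper_force: 64.6
```

Run:
```python
from h import *
c=snap('scene','s6')['frame']; t=snap('top','t6')['frame']
print(env.get_obs()['tcp_pos'])
cv2.imwrite('pics/s6c.png',np.hstack([cv2.resize(c[90:190,200:300],(400,400),interpolation=2),cv2.resize(t[213:313,228:328],(400,400),interpolation=2)]))
```

```text
[ 0.46936438 -0.02287424  0.01160689]
```

View pics/s6c.png

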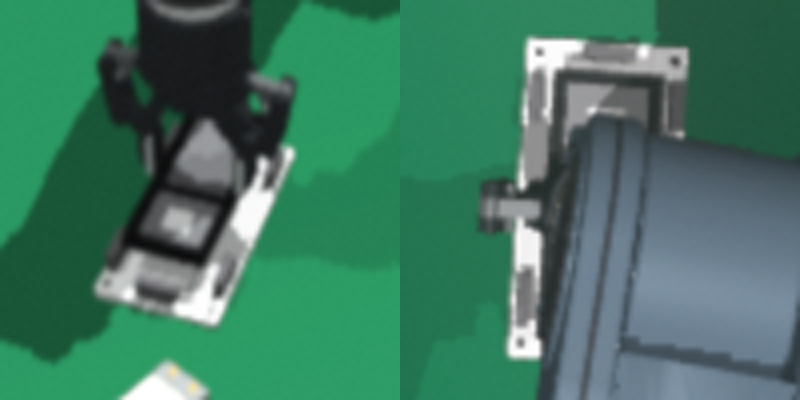

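The shell is aligned between the stops in both views (top view: shell edges at 555 and 662, inside the stops at about 547 and 668). Lowering and releasing.

Request:
carry_out --plan '[0,0,-0.4,0,0,0,0,0,-0.5,0,0,0,0,0,-0.4,0,0,0,0,0,-0.3,0,0,0,0,0,-0.3,0,0,0,0,0,-0.2,0,0,0,0,0,-0.1,0,0,0,0,0,0,0,0,0]'

```text
time: 18.65
tcp_pos: [0.4689, -0.0228, -0.01]
tool_rot: [-180.0, -0.0, 176.0]
ft_force: [-3.2, 0.3, 4.8]
width: 0.0591
gripper_force: 65.3
```

Request:
carry_out --plan '[0,0,0,0,0,0,0,0,0,0,0,0,0,0,0,0,0,0,0,0,0,0,0,0,0,0,0.5,0,0,0,0,0,1.5,0,0,0,0,0,2.5,0,0,0,0,0,2.5,0,0,0]' --jaw 8.54

```text
time: 19.65
tcp_pos: [0.4693, -0.0229, 0.0611]
tool_rot: [-180.0, 0.1, 176.0]
ft_force: [-0.1, 0.5, -0.4]
width: 0.0855
gripper_force: 0.0
```

Request:
carry_out --plan '[1,0.2,1,0,0,-0.052,2,0.2,0,0,0,-0.052,3,0.2,0,0,0,-0.052,3,0.2,0,0,0,-0.052,3,0.2,0,0,0,-0.052,3,0.2,0,0,0,-0.052,2.5,0.2,0,0,0,-0.052,1,0.2,0,0,0,-0.052]'

```text
time: 20.65
tcp_pos: [0.6558, -0.0068, 0.0703]
tool_rot: [180.0, 0.1, 152.1]
ft_force: [-0.0, -0.1, 0.5]
width: 0.0857
gripper_force: 0.0
```

Run:
```python
from h import *
snap('scene','s7');t=snap('top','t7')['frame']; print(env.get_obs()['tcp_pos'],env.get_obs()['tool_rot'])
k=6;x0,y0=220,205;im=cv2.resize(t[y0:y0+100,x0:x0+130],None,fx=k,fy=k,interpolation=2)
cv2.imwrite('pics/t7c.png',im)
```

```text
[ 0.65538833 -0.00674744  0.07012951] [1.79961077e+02 8.77310577e-02 1.52212029e+02]
```

View pics/t7c.png

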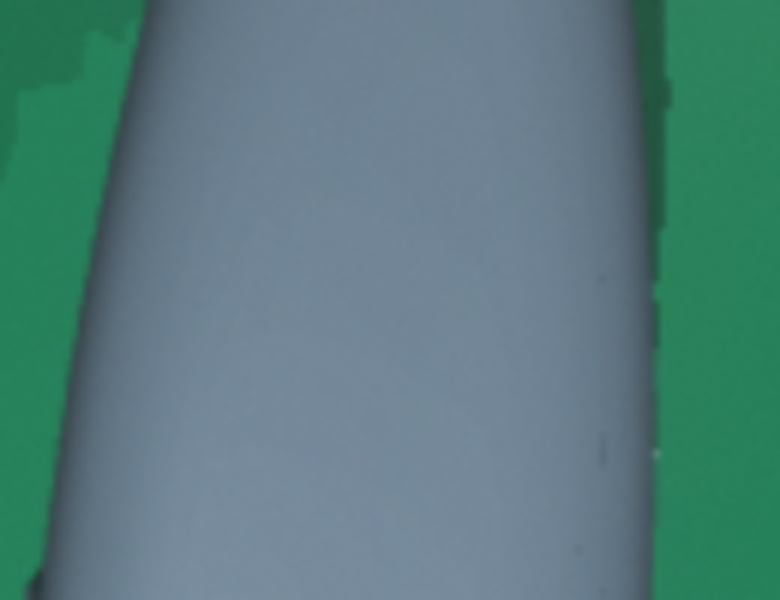

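That view only shows the arm covering the jig. From the earlier tip pixels I estimate the tip at TCP + 38.5 mm for a 55 mm opening, so about +36 mm at 40 mm. For the battery I want the tips near z = 9 mm, so TCP ≈ -27 mm.

Request:
carry_out --plan '[-0.1,0,-1,0,0,0,0,0,-2,0,0,0,0,0,-2,0,0,0,0,0,-1.7,0,0,0,0,0,-1.5,0,0,0,0,0,-1,0,0,0,0,0,-0.5,0,0,0,0,0,0,0,0,0]'

```text
time: 21.75
tcp_pos: [0.653, -0.0068, -0.0279]
tool_rot: [-180.0, -0.0, 152.2]
ft_force: [-0.2, 0.6, -0.1]
width: 0.0853
gripper_force: 0.0
```

Request:
carry_out --plan '[0,0,0,0,0,0,0,0,0,0,0,0,0,0,0,0,0,0,0,0,0,0,0,0,0,0,0,0,0,0,0,0,0,0,0,0,0,0,0,0,0,0,0,0,0,0,0,0]' --jaw 3.3

```text
time: 22.75
tcp_pos: [0.6539, -0.0069, -0.0267]
tool_rot: [180.0, 0.1, 152.2]
ft_force: [-0.9, -0.4, 5.5]
width: 0.038
gripper_force: 61.8
```

Battery gripped. I lift it and swing aside so that the top camera can see the shell on the jig.

Request:
carry_out --plan '[0,0,0.5,0,0,0,0,0,1,0,0,0,0,0,2,0,0,0,0,0,2,0,0,0,0,0,2,0,0,0,0,0,1.5,0,0,0,0,0,1,0,0,0,0,0,0,0,0,0]'

```text
time: 23.75
tcp_pos: [0.6538, -0.0069, 0.0735]
tool_rot: [180.0, 0.1, 152.2]
ft_force: [-0.3, 0.2, -0.7]
width: 0.0383
gripper_force: 61.2
```

Request:
carry_out --plan '[-0.5,1,0,0,0,0.052,-1,3,0,0,0,0.052,-2,4,0,0,0,0.052,-2,4,0,0,0,0.052,-2,4,0,0,0,0.052,-1.5,4,0,0,0,0.052,-1,3,0,0,0,0.052,0,1,0,0,0,0.052]'

```text
time: 24.75
tcp_pos: [0.5507, 0.2351, 0.071]
tool_rot: [-180.0, -0.1, 176.4]
ft_force: [0.4, 0.3, -1.1]
width: 0.038
gripper_force: 61.2
```

Run:
```python
from h import *
snap('scene','s8');t=snap('top','t8')['frame']; print(env.get_obs()['tcp_pos'],env.get_obs()['tool_rot'],env.get_obs()['width'])
k=6;x0,y0=215,210;im=cv2.resize(t[y0:y0+100,x0:x0+130],None,fx=k,fy=k,interpolation=2)
def rect(L,W,z,cx,col):
    a=np.radians(-4);R=np.array([[np.cos(a),-np.sin(a)],[np.sin(a),np.cos(a)]])
    P=np.array([[*(R@[cx+i*L/2,j*W/2]+[.4677,-.0229]),z] for i,j in((-1,-1),(1,-1),(1,1),(-1,1))])
    cv2.polylines(im,[((proj('t8',P)-[x0,y0]+.5)*k).astype(np.int32)],1,col,1)
rect(.15,.062,.033,0,(0,0,255)); rect(.138,.05,.033,0,(0,255,255)); rect(.012,.012,.026,.044,(255,0,0))
cv2.imwrite('pics/t8c.png',im)
```

```text
[0.55218172 0.23402057 0.07136115] [-1.79965991e+02 -6.49513808e-02  1.76206422e+02] 0.038423091551567645
```

View pics/t8c.png

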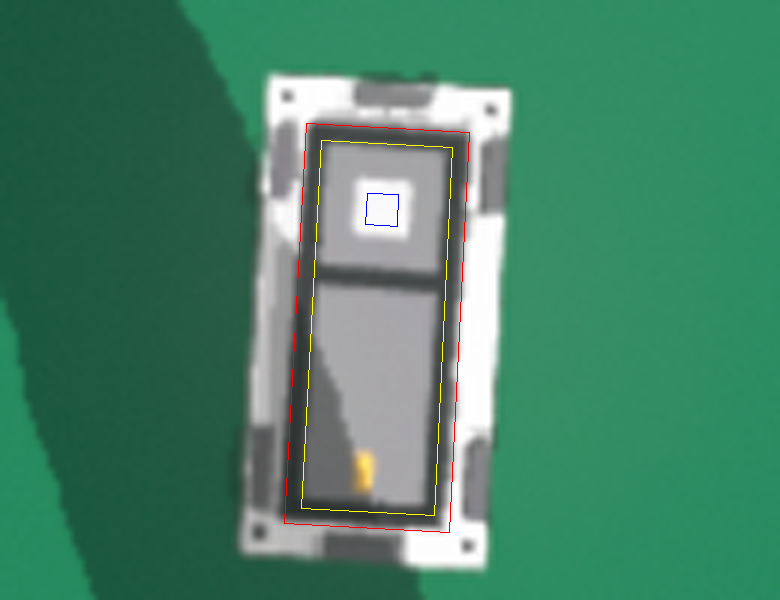

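The overlay fits: the shell lies square between the stops, short bay at the top (patch at (382,208)), about 1 mm towards +x of my estimate. So the shell is at (0.469, -0.022), yaw -4°, and the long bay centre at (0.442, -0.020).

Request:
carry_out --plan '[-0.5,-1,0,0,0,0,-1.2,-3,0,0,0,0,-1.8,-4.2,0,0,0,0,-1.9,-4.5,0,0,0,0,-1.9,-4.5,0,0,0,0,-1.8,-4.2,0,0,0,0,-1.2,-3,0,0,0,0,-0.7,-1,0,0,0,0]'

```text
time: 25.85
tcp_pos: [0.4418, -0.0236, 0.0722]
tool_rot: [-180.0, -0.0, 175.7]
ft_force: [0.9, 0.1, -1.6]
width: 0.0381
gripper_force: 61.2
```

Request:
carry_out --plan '[0,0,0,0,0,0,0,0,-1,0,0,0,0,0,-1.5,0,0,0,0,0,-1.5,0,0,0,0,0,-1,0,0,0,0,0,-0.5,0,0,0,0,0,0,0,0,0,0,0,0,0,0,0]'

```text
time: 26.85
tcp_pos: [0.4436, -0.021, 0.0178]
tool_rot: [-180.0, 0.1, 176.0]
ft_force: [-0.9, 0.1, -0.3]
width: 0.0381
gripper_force: 61.2
```

Request:
carry_out --plan '[-0.15,0.1,0,0,0,0,0,0,-0.4,0,0,0,0,0,-0.4,0,0,0,0,0,-0.4,0,0,0,0,0,-0.3,0,0,0,0,0,-0.2,0,0,0,0,0,-0.1,0,0,0,0,0,0,0,0,0]'

```text
time: 27.85
tcp_pos: [0.4416, -0.0199, -0.0007]
tool_rot: [-180.0, 0.0, 176.0]
ft_force: [0.0, -0.4, -1.4]
width: 0.0381
gripper_force: 61.2
```

Request:
carry_out --plan '[0,0,-0.05,0,0,0,0,0,-0.05,0,0,0,0,0,-0.05,0,0,0,0,0,0,0,0,0,0,0,0,0,0,0,0,0,0,0,0,0,0,0,0,0,0,0,0,0,0,0,0,0]'

```text
time: 28.85
tcp_pos: [0.4417, -0.0199, -0.0008]
tool_rot: [-180.0, 0.0, 176.0]
ft_force: [-3.4, 0.1, 7.8]
width: 0.0379
gripper_force: 62.1
```

Floor contact at the expected height. I release, rise, and go to the module at (0.648, 0.182).

Request:
carry_out --plan '[0,0,0,0,0,0,0,0,0,0,0,0,0,0,0,0,0,0,0,0,0,0,0,0,0,0,0.5,0,0,0,0,0,1.5,0,0,0,0,0,2.5,0,0,0,0,0,2.5,0,0,0]' --jaw 8.54

```text
time: 29.85
tcp_pos: [0.4418, -0.0199, 0.0696]
tool_rot: [-180.0, 0.1, 176.0]
ft_force: [-0.7, -1.0, 0.7]
width: 0.0853
gripper_force: 0.0
```

Request:
carry_out --plan '[1.5,1.5,0.5,0,0,-0.028,2.5,2.5,0,0,0,-0.028,3.2,3.2,0,0,0,-0.028,3.3,3.2,0,0,0,-0.028,3.3,3.2,0,0,0,-0.028,3.2,3,0,0,0,-0.028,2.4,2.4,0,0,0,-0.028,1.2,1.2,0,0,0,-0.028]'

```text
time: 30.85
tcp_pos: [0.649, 0.1838, 0.0736]
tool_rot: [179.9, 0.1, 163.2]
ft_force: [0.5, -0.3, 0.2]
width: 0.0857
gripper_force: 0.0
```

Run:
```python
from h import *
snap('top','t9'); o=env.get_obs(); print(o['tcp_pos'],o['tool_rot'])
f=np.load('pics/t9.npz')['frame']; g=cv2.cvtColor(f,cv2.COLOR_BGR2GRAY)
x0,y0,k=240,220,8; c=cv2.resize(g[y0:y0+90,x0:x0+75],None,fx=k,fy=k,interpolation=2)
cs=cv2.findContours((c>185).astype(np.uint8),1,2)[0]
for q in cs:
    if cv2.contourArea(q)>k*k*40:
        (u,v),s,a=cv2.minAreaRect(q); uv=(u/k+x0-.5,v/k+y0-.5); print(np.round(uv,1),np.round(np.array(s)/k,1),a,world('t9',[uv],.042).round(4))
```

```text
[0.64993846 0.18489601 0.07339337] [1.79858067e+02 1.29453039e-01 1.63215217e+02]
[277.2 271.5] [14.5 24. ] 5.440331935882568 [[ 0.4514 -0.0215]]
[287.9 255.2] [20.2 62.8] 3.052882432937622 [[ 0.4874 -0.0462]]
```

Request:
carry_out --plan '[-0.2,-0.25,-1,0,0,0,0,0,-2,0,0,0,0,0,-2,0,0,0,0,0,-2,0,0,0,0,0,-1.5,0,0,0,0,0,-1,0,0,0,0,0,-0.5,0,0,0,0,0,0,0,0,0]'

```text
time: 31.9
tcp_pos: [0.6455, 0.1797, -0.0274]
tool_rot: [-180.0, -0.0, 163.2]
ft_force: [0.2, -0.0, 0.5]
width: 0.0854
gripper_force: 0.0
```

Request:
carry_out --plan '[0,0,0,0,0,0,0,0,0,0,0,0,0,0,0,0,0,0,0,0,0,0,0,0,0,0,0,0,0,0,0,0,0,0,0,0,0,0,0,0,0,0,0,0,0,0,0,0]' --jaw 3.3

```text
time: 32.9
tcp_pos: [0.6464, 0.1798, -0.0262]
tool_rot: [179.9, 0.1, 163.2]
ft_force: [0.4, -0.1, 6.0]
width: 0.0381
gripper_force: 61.2
```

Run:
```python
from h import *
def blobs(f,x0,y0,w,h,z,thr=185,k=8):
    g=cv2.cvtColor(np.load(f'pics/{f}.npz')['frame'],cv2.COLOR_BGR2GRAY)
    c=cv2.resize(g[y0:y0+h,x0:x0+w],None,fx=k,fy=k,interpolation=2)
    for q in cv2.findContours((c>thr).astype(np.uint8),1,2)[0]:
        if cv2.contourArea(q)>k*k*20:
            (u,v),s,a=cv2.minAreaRect(q); uv=(u/k+x0-.5,v/k+y0-.5); print(f,np.round(uv,1),np.round(np.array(s)/k,1),round(a,1),world(f,[uv],z).round(4))
blobs('top0',245,160,50,48,.016); blobs('top0',178,175,26,26,.016)
print(env.get_obs()['tcp_pos'])
```

```text
top0 [269.1 182.1] [15.3 21.1] 28.0 [[ 0.6575 -0.0078]]
top0 [187.7 189.3] [14.2 10. ] 15.3 [[0.6424 0.183 ]]
[ 0.6464344   0.17984541 -0.02615528]
```

Module gripped. I lift it and bring it over the short bay centre at (0.512, -0.025).

Request:
carry_out --plan '[0,0,0.5,0,0,0,0,0,1,0,0,0,0,0,2,0,0,0,0,0,2,0,0,0,0,0,2,0,0,0,0,0,1.5,0,0,0,0,0,1,0,0,0,0,0,0,0,0,0]'

```text
time: 33.9
tcp_pos: [0.6462, 0.1798, 0.0739]
tool_rot: [180.0, 0.1, 163.2]
ft_force: [-0.1, 0.1, -0.7]
width: 0.0381
gripper_force: 60.6
```

Request:
carry_out --plan '[-0.8,-1.2,0,0,0,0.028,-1.6,-2.5,0,0,0,0.028,-2.2,-3.3,0,0,0,0.028,-2.3,-3.5,0,0,0,0.028,-2.3,-3.5,0,0,0,0.028,-2.1,-3.1,0,0,0,0.028,-1.4,-2.2,0,0,0,0.028,-0.7,-1.2,0,0,0,0.028]'

```text
time: 34.9
tcp_pos: [0.5097, -0.0263, 0.0715]
tool_rot: [180.0, -0.1, 176.0]
ft_force: [-0.1, 0.1, -0.0]
width: 0.0382
gripper_force: 60.6
```

Request:
carry_out --plan '[0,0,0,0,0,0,0,0,-1,0,0,0,0,0,-1.5,0,0,0,0,0,-1.5,0,0,0,0,0,-1,0,0,0,0,0,-0.5,0,0,0,0,0,0,0,0,0,0,0,0,0,0,0]'

```text
time: 35.9
tcp_pos: [0.512, -0.0254, 0.0183]
tool_rot: [-180.0, 0.1, 176.0]
ft_force: [0.6, -0.4, -0.5]
width: 0.0383
gripper_force: 60.6
```

Request:
carry_out --plan '[0,0,-0.4,0,0,0,0,0,-0.4,0,0,0,0,0,-0.4,0,0,0,0,0,-0.3,0,0,0,0,0,-0.2,0,0,0,0,0,-0.15,0,0,0,0,0,-0.1,0,0,0,0,0,0,0,0,0]'

```text
time: 36.9
tcp_pos: [0.5114, -0.0253, -0.0002]
tool_rot: [-180.0, 0.0, 176.0]
ft_force: [-3.9, 0.5, 6.9]
width: 0.0377
gripper_force: 61.4
```

Seated. I release, rise, move above the cover, and check battery and module from the top camera.

Request:
carry_out --plan '[0,0,0,0,0,0,0,0,0,0,0,0,0,0,0,0,0,0,0,0,0,0,0,0,0,0,0.5,0,0,0,0,0,1.5,0,0,0,0,0,2.5,0,0,0,0,0,2.5,0,0,0]' --jaw 8.54

```text
time: 37.9
tcp_pos: [0.5119, -0.0254, 0.0701]
tool_rot: [-180.0, 0.1, 176.0]
ft_force: [0.9, 0.5, 0.2]
width: 0.0854
gripper_force: 0.0
```

Request:
carry_out --plan '[-0.3,2,0.5,0,0,-0.0168,-0.4,4,0,0,0,-0.0168,-0.5,5,0,0,0,-0.0168,-0.5,5.2,0,0,0,-0.0168,-0.5,5.2,0,0,0,-0.0168,-0.5,5,0,0,0,-0.0168,-0.4,3.3,0,0,0,-0.0168,-0.2,1.5,0,0,0,-0.0168]'

```text
time: 38.9
tcp_pos: [0.4785, 0.289, 0.0746]
tool_rot: [179.9, 0.1, 168.4]
ft_force: [0.1, 0.4, 0.4]
width: 0.0852
gripper_force: 0.0
```

Run:
```python
from h import *
snap('scene','s10');t=snap('top','t10')['frame']; print(env.get_obs()['tcp_pos'],env.get_obs()['tool_rot'],env.get_obs()['width'])
k=6;x0,y0=215,210;im=cv2.resize(t[y0:y0+100,x0:x0+130],None,fx=k,fy=k,interpolation=2)
def rect(L,W,z,cx,col):
    a=np.radians(-4);R=np.array([[np.cos(a),-np.sin(a)],[np.sin(a),np.cos(a)]])
    P=np.array([[*(R@[cx+i*L/2,j*W/2]+[.469,-.022]),z] for i,j in((-1,-1),(1,-1),(1,1),(-1,1))])
    cv2.polylines(im,[((proj('t10',P)-[x0,y0]+.5)*k).astype(np.int32)],1,col,1)
rect(.15,.062,.033,0,(0,0,255)); rect(.074,.04,.042,-.027,(0,255,255)); rect(.04,.04,.042,.044,(255,0,0))
cv2.imwrite('pics/t10c.png',im)
```

```text
[0.47860989 0.28851222 0.07448204] [1.79923168e+02 7.22058778e-02 1.68481058e+02] 0.08543885015202607
```

View pics/t10c.png

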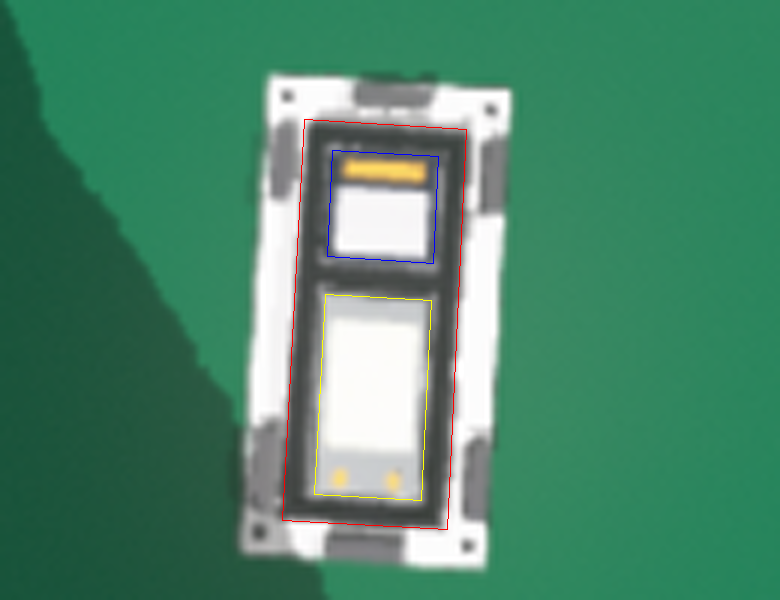

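Battery and module lie on their expected outlines (module around (382,208), battery around (373,398)). Now the cover: descend and grip.

Request:
carry_out --plan '[0,-0.2,-1.5,0,0,0,0,0,-2,0,0,0,0,0,-2,0,0,0,0,0,-2,0,0,0,0,0,-1.5,0,0,0,0,0,-1.2,0,0,0,0,0,-0.5,0,0,0,0,0,0,0,0,0]'

```text
time: 40.0
tcp_pos: [0.4784, 0.2846, -0.0339]
tool_rot: [-180.0, -0.0, 168.3]
ft_force: [-0.5, -0.3, 1.0]
width: 0.0856
gripper_force: 0.0
```

Request:
carry_out --plan '[0,0,0,0,0,0,0,0,0,0,0,0,0,0,0,0,0,0,0,0,0,0,0,0,0,0,0,0,0,0,0,0,0,0,0,0,0,0,0,0,0,0,0,0,0,0,0,0]' --jaw 5.5

```text
time: 41.0
tcp_pos: [0.4798, 0.2853, -0.0323]
tool_rot: [179.9, 0.1, 168.3]
ft_force: [0.4, 0.8, 6.0]
width: 0.06
gripper_force: 67.0
```

Request:
carry_out --plan '[0,0,0.3,0,0,0,0,0,0.7,0,0,0,0,0,2,0,0,0,0,0,2,0,0,0,0,0,2,0,0,0,0,0,2,0,0,0,0,0,1,0,0,0,0,0,0,0,0,0]'

```text
time: 42.0
tcp_pos: [0.4789, 0.2849, 0.0668]
tool_rot: [180.0, 0.1, 168.3]
ft_force: [0.2, -0.5, -1.5]
width: 0.0604
gripper_force: 66.3
```

Request:
carry_out --plan '[-0.1,-1.5,0,0,0,0.0168,-0.1,-3.5,0,0,0,0.0168,-0.1,-5,0,0,0,0.0168,-0.1,-5.5,0,0,0,0.0168,-0.1,-5.5,0,0,0,0.0168,-0.1,-5,0,0,0,0.0168,-0.1,-3.2,0,0,0,0.0168,-0.2,-1.5,0,0,0,0.0168]'

```text
time: 43.0
tcp_pos: [0.4683, -0.0241, 0.0649]
tool_rot: [-180.0, -0.1, 175.9]
ft_force: [-0.4, -0.5, -1.0]
width: 0.0603
gripper_force: 66.2
```

Request:
carry_out --plan '[0,0,0,0,0,0,0,0,-1,0,0,0,0,0,-1.5,0,0,0,0,0,-1.2,0,0,0,0,0,-0.8,0,0,0,0,0,-0.5,0,0,0,0,0,0,0,0,0,0,0,0,0,0,0]'

```text
time: 44.0
tcp_pos: [0.47, -0.0224, 0.0167]
tool_rot: [-180.0, 0.1, 176.0]
ft_force: [0.3, 0.2, -0.2]
width: 0.0601
gripper_force: 66.2
```

Request:
carry_out --plan '[0,0,-0.3,0,0,0,0,0,-0.4,0,0,0,0,0,-0.3,0,0,0,0,0,-0.2,0,0,0,0,0,-0.15,0,0,0,0,0,-0.1,0,0,0,0,0,-0.1,0,0,0,0,0,0,0,0,0]'

```text
time: 45.0
tcp_pos: [0.4695, -0.0223, 0.0016]
tool_rot: [-180.0, 0.0, 176.0]
ft_force: [-2.7, 0.6, 5.2]
width: 0.0602
gripper_force: 66.9
```

Contact at the expected height. Releasing, rising, and moving well aside for a last look.

Request:
carry_out --plan '[0,0,0,0,0,0,0,0,0,0,0,0,0,0,0,0,0,0,0,0,0,0,0,0,0,0,0.5,0,0,0,0,0,1.5,0,0,0,0,0,2.5,0,0,0,0,0,2.5,0,0,0]' --jaw 8.54

```text
time: 46.0
tcp_pos: [0.4698, -0.0224, 0.0726]
tool_rot: [-180.0, 0.1, 176.0]
ft_force: [0.2, -0.3, -0.1]
width: 0.0853
gripper_force: 0.0
```

Request:
carry_out --plan '[0,2,2,0,0,0,0,4,2,0,0,0,0,5,1,0,0,0,0,5,0,0,0,0,0,5,0,0,0,0,0,5,0,0,0,0,0,3,0,0,0,0,0,1,0,0,0,0]'

```text
time: 47.0
tcp_pos: [0.4695, 0.2795, 0.1218]
tool_rot: [180.0, 0.1, 176.2]
ft_force: [-0.5, 0.2, -0.2]
width: 0.0857
gripper_force: 0.0
```

Run:
```python
from h import *
s=snap('scene','s11')['frame'];t=snap('top','t11')['frame']; print(env.get_obs()['tcp_pos'],env.get_obs()['ft_force'])
k=5;x0,y0=230,210;im=cv2.resize(t[y0:y0+100,x0:x0+80],None,fx=k,fy=k,interpolation=2)
def rect(L,W,z,cx,col):
    a=np.radians(-4);R=np.array([[np.cos(a),-np.sin(a)],[np.sin(a),np.cos(a)]])
    P=np.array([[*(R@[cx+i*L/2,j*W/2]+[.469,-.022]),z] for i,j in((-1,-1),(1,-1),(1,1),(-1,1))])
    cv2.polylines(im,[((proj('t11',P)-[x0,y0]+.5)*k).astype(np.int32)],1,col,1)
rect(.15,.062,.049,0,(0,0,255))
cv2.imwrite('pics/t11c.png',np.hstack([im,cv2.resize(s[100:190,210:282],(400,500),interpolation=2)]))
```

```text
[0.46968033 0.27827129 0.12146994] [ 0.43677412  0.38211736 -0.09591714]
```

View pics/t11c.png

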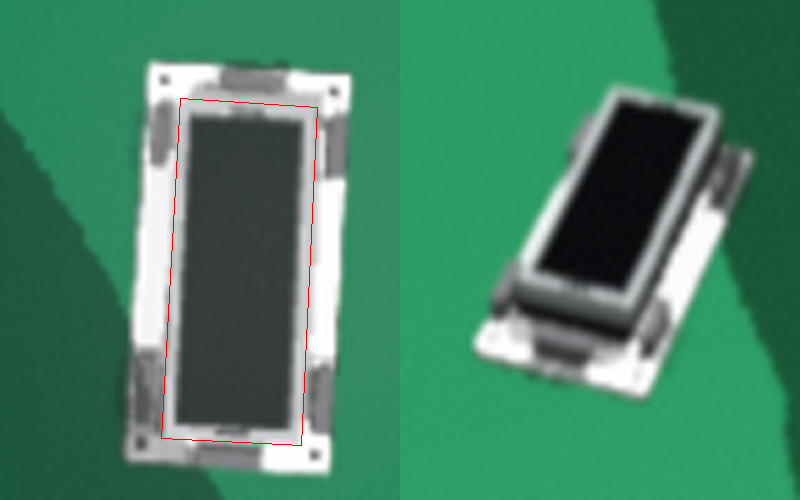

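The cover sits level and in line with the shell, filling the expected outline (about 180–317 × 99–445 in the top crop). Handing in.

```bash
python3 -c "
from rig import env
print(env.job_done())"
```

```text
the job is handed in; nothing more can be done
None
```

I assembled the terminal on the jig in the required order and handed it in at about 47 s of the 106 s limit; the last pictures show the cover level and lined up with the shell, but the hand-in returned no verdict.

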